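# Set the pill box up on the turntable's narrow rest

### The job

Put the small oblong aluminium pill box up on the narrow raised rest of the grey turntable, so that the wheelchair user can reach it: flat on the rest, centred on it and lengthwise along it, lid side still up. Set it down rather than dropping it, let go, and leave the round tin and the yellow pill organizer where they are.

Things in the scene. Friction and masses are not known exactly. Their poses are not given: they have to be found in the camera images.
- pillbox: The small oblong aluminium pill box, shut for good: 84 mm long (x), 46 mm wide (y), 26 mm high, about 90 g, upright sides, flat on the white tray. Origin at the centre of its underside, z up. Room for fingers beside both long sides. Not the round aluminium tin nor the larger 112 x 76 mm aluminium case.
- perch (a point): Centre of the top of the grey turntable's rest, 80 mm above the tray; z up. The level oblong rest is 100 mm long (x), 36 mm wide (y), 10 mm thick, on a 26 mm stem over a disc (110 mm across, top at 24 mm) and a fixed round foot (120 mm across). Rest, stem and disc turn together about the upright axis through this point, stiffly (0.06 N m friction); any start angle.
- round_tin: A round aluminium tin, 62 mm across and 23 mm high, loose on the tray; a bystander that must stay where it is. Origin at the centre of its underside, z up.
- organizer: The yellow plastic weekly pill organizer with seven hinged lids, all shut: 152 mm long (x), 38 mm wide (y), 25 mm high, loose on the far part of the tray; a bystander that must stay where it is. Origin at the centre of its underside, z up.

How it is judged:
By the outcome, as a careful person would: the job done as asked, in the order asked, and still so for the second after the job is handed in, with the robot touching nothing.
It also fails if it takes over 35 s, if anything falls off the work surface, if the arm or the gripper's body presses on something with over 40 N, if the wrist force passes 120 N, or if a joint passes its speed limit or range.

### The arm

A 6-joint arm with a two-finger parallel gripper is mounted at the origin on the work surface. World frame = base frame: x ahead of the robot, y to its left, z up, the work surface at z = 0. Lengths are in m, angles in rad, forces in N, time in s.
With the tool pointing down it reaches from about 0.325 to 0.85 m from the base axis. Payload 15.5 kg.
Tool frame: the origin (TCP) lies at the very end of the fingers, on their centre line; the grasp point (between the pads) lies 19 mm behind it; z points along the fingers, y is the direction in which the jaws open and shut (so a half turn about z gives the same grasp; the last joint's range is limited). The gripper opens to 91 mm and grips with 3 to 60 N. Pads are 32 mm wide; open, the fingers measure 118 mm over their backs; the gripper's body (76 mm by 178 mm) begins 60 mm behind the grasp point.
Start: joints at [-0.096, 0.494, 1.345, -0, 1.302, -0.096], TCP at [0.625, 0, 0.214] pointing down, gripper open.
Joint ranges: [-2.91, 2.91], [-0.82, 2.16], [0.22, 2.67], [-1.22, 4.37], [0.12, 2.79], [-3.08, 3.08]. Speed limits (rad/s): [1.89, 1.89, 2.57, 3.01, 3.01, 3.01].

### API

Orientations are given as a unit quaternion [x, y, z, w].
In Python, from rig import arm gives the robot as it stands.
- The arm moves only by the shell command python3 -m crank 'ROWS' [FORCE]. ROWS is JSON, a list of rows, each an object of numbers: "tx", "ty", "tz": the shift along the tool's x, y, z in m; "twist": the turn about the tool's z in degrees; "grip": the closure, from -1 (fully open) to 1 (shut), so that 0 is half open. A call has 1 to 10 rows; each row shifts and turns the pose as measured when the row begins, along the tool's axes as they then stand; what a row does not reach is not made up. A row lasts 1/10 s, in which the tool goes at most 50 mm and 8.59 degrees, less where a joint would pass 70% of its speed; a pose out of reach is approached as far as the arm can. A call with a gripper value outside its range is refused whole. The fingers move at their own pace and stop on an object; FORCE is the grip in N (left out, the last holds). Time passes only in rows, so rows that do not move let the fingers close. It gives the time, the measured TCP pose, the force and the opening at its end, in the units of the state.
- arm.state(): the state, without advancing time (a new reading comes with each control period).
- arm.capture(name): name is "scene" or "side" or "wrist"; returns a dict with "color" (420x560x3 uint8, blue, green, red), "fx", "fy", "cx", "cy" (pixels), "distortion" ([k1, k2, p1, p2, k3] as OpenCV has them; the pictures are not rectified), "camera_from_world" (4x4, takes a point from world to camera coordinates). Camera axes: x right, y down, z forward; pixel columns grow to the right and rows downward; lengths in m; the calibration is good to about 2 mm. A picture is of the moment at which its call begins. There is no depth.
- arm.hand_in(): hands the job in, once; it reports no verdict.
The state is a dict: "clock": time; "qpos": joint angles; "qvel": joint speeds; "tau": joint torques, N m; "position": TCP position; "eef_rot": TCP orientation; "contact_force": force on the tool from outside, world axes, zero at the start; "wrist_torque": the same for the moment, N m; "width": finger opening in m.
Only numpy, scipy, OpenCV 4.12 (cv2) and the standard library are available. Lean on these libraries where they do the work, as an engineer would, in place of code of your own. Each camera call takes 0.05 s, during which the arm holds its last target.

## Working session

There is one attempt and no reset: what is moved stays moved. The work goes in short steps, Python scripts to look and compute and a shell command to move; the robot and the scene stay as the last step left them, time stands still between calls to the robot, and variables do not carry over. Pictures are saved under pics/ and viewed, and the job is handed in when it is done.

```bash
ls; mkdir -p pics; python3 - <<'E'
from rig import arm
import cv2
s=arm.state();print(s)
for n in("scene","side","wrist"):
    c=arm.capture(n);cv2.imwrite(f"pics/a_{n}.png",c["color"]);print(n,c["fx"],c["cx"],c["distortion"],c["camera_from_world"])
E
```

```text
pics
{'clock': 0.0, 'qpos': array([-9.54737450e-02,  4.94148719e-01,  1.34613241e+00, -2.95747624e-05,
        1.30251348e+00, -9.55027039e-02]), 'qvel': array([ 4.67487912e-04,  3.83393571e-04, -4.48197434e-04,  1.80895552e-03,
        4.96195725e-05, -1.20619951e-04]), 'tau': array([-1.07322368e-03, -8.78814626e+01, -3.81857479e+01,  7.05250050e-02,
        5.33505273e-02, -1.50444166e-04]), 'position': array([6.24614077e-01, 4.64651318e-05, 2.13359270e-01]), 'eef_rot': array([ 7.07093637e-01,  7.07119670e-01, -3.93498977e-04, -4.54463006e-04]), 'contact_force': array([ 0.16823214, -0.9473515 , -0.31571251]), 'wrist_torque': array([ 0.03598878, -0.02938237, -0.03531228]), 'width': 0.09097473548865959}
scene 401.7650276965278 282.43502547009734 [-0.11500757  0.          0.          0.          0.        ] [[-0.13524945  0.99078622 -0.00708906  0.05304899]
 [ 0.76990964  0.10058931 -0.63017533 -0.43635793]
 [-0.62365595 -0.09068881 -0.77642051  1.20076367]
 [ 0.          0.          0.          1.        ]]
side 402.46728383423834 280.98312473323494 [0.01028509 0.         0.         0.         0.        ] [[ 0.99986217 -0.00890334 -0.01401361 -0.59699224]
 [-0.01568829 -0.78290643 -0.62194163  0.07172767]
 [-0.00543399  0.62207576 -0.7829382   0.8317644 ]
 [ 0.          0.          0.          1.        ]]
wrist 295.0554968373622 277.80758625971595 [-0.05305571  0.          0.          0.          0.        ] [[ 9.99999544e-01 -4.59247009e-04 -8.37733305e-04 -6.24444612e-01]
 [-2.05345491e-04 -9.59709416e-01  2.80994298e-01 -3.07900952e-02]
 [-9.33026332e-04 -2.80993997e-01 -9.59709072e-01  3.91315925e-01]
 [ 0.00000000e+00  0.00000000e+00  0.00000000e+00  1.00000000e+00]]
```

View pics/a_scene.png

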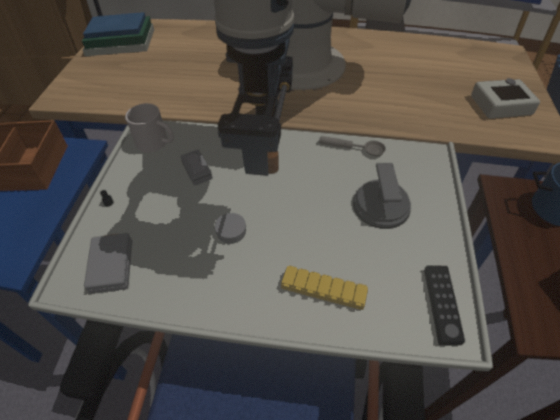

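View pics/a_side.png

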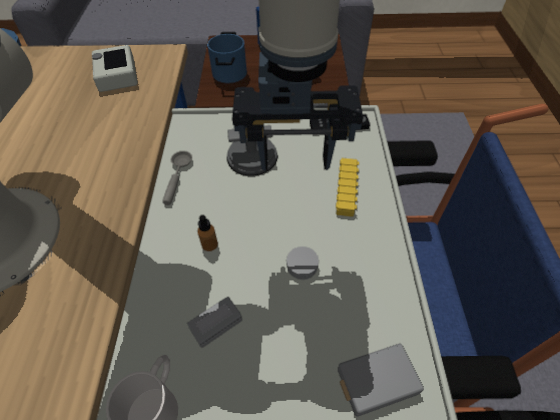

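View pics/a_wrist.png

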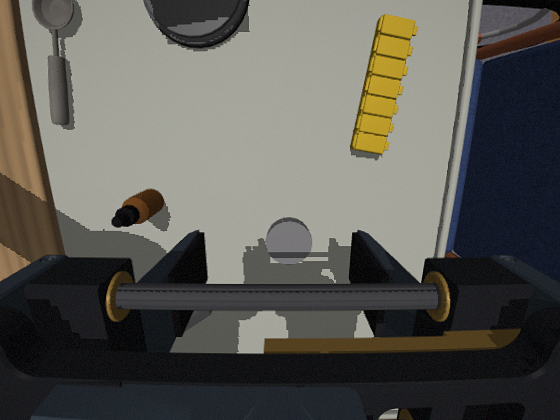

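The pill box is at scene (196,166) and side (215,321), in the arm's shadow. The turntable is at scene (383,198), the round tin at (231,228) and the large case at (108,262). Next I'll enlarge the crops.

```bash
cat > h.py <<'E'
import numpy as np, cv2
from rig import arm
def K(c): return np.array([[c["fx"],0,c["cx"]],[0,c["fy"],c["cy"]],[0,0,1.]])
def ray(c,uv):
    p=cv2.undistortPoints(np.array(uv,float).reshape(-1,1,2),K(c),np.array(c["distortion"])).reshape(-1,2)
    T=np.array(c["camera_from_world"]);R=T[:3,:3];o=-R.T@T[:3,3]
    return o,np.c_[p,np.ones(len(p))]@R
def plane(c,uv,z):
    o,d=ray(c,uv);return o+d*((z-o[2])/d[:,2])[:,None]
def proj(c,P):
    T=np.array(c["camera_from_world"])
    return cv2.projectPoints(np.array(P,float).reshape(-1,3),cv2.Rodrigues(T[:3,:3])[0],T[:3,3],K(c),np.array(c["distortion"]))[0].reshape(-1,2)
def tri(c1,u1,c2,u2):
    o1,d1=ray(c1,[u1]);o2,d2=ray(c2,[u2])
    A=np.c_[d1[0],-d2[0]];t=np.linalg.lstsq(A,o2-o1,rcond=None)[0]
    a=o1+t[0]*d1[0];b=o2+t[1]*d2[0];return (a+b)/2,np.linalg.norm(a-b)
def crop(c,name,x0,y0,w,h,s,g=1.0):
    im=c["color"][y0:y0+h,x0:x0+w];im=cv2.resize(im,None,fx=s,fy=s,interpolation=cv2.INTER_CUBIC)
    cv2.imwrite(name,np.clip(im*g,0,255).astype(np.uint8))
def save(names,f):
    import pickle;d={n:arm.capture(n) for n in names};pickle.dump(d,open(f,"wb"));return d
E
python3 - <<'E'
from h import *
d=save(["scene","side"],"d0.pkl")
a=d["scene"];b=d["side"]
A=cv2.resize(a["color"][140:195,170:225],(380,380),interpolation=cv2.INTER_CUBIC)
B=cv2.resize(b["color"][285:355,180:250],(380,380),interpolation=cv2.INTER_CUBIC)
C=np.hstack([A,B]);cv2.imwrite("pics/b_box.png",np.clip(C*1.8,0,255).astype(np.uint8))
A=cv2.resize(a["color"][150:230,345:425],(380,380),interpolation=cv2.INTER_CUBIC)
B=cv2.resize(b["color"][110:190,210:290],(380,380),interpolation=cv2.INTER_CUBIC)
C=np.hstack([A,B]);cv2.imwrite("pics/b_tt.png",np.clip(C*1.5,0,255).astype(np.uint8))
print(plane(a,[[196,166]],0.026),plane(b,[[215,321]],0.026))
print(tri(a,(231,228),b,(303,258)))
E
```

```text
[[ 0.49066061 -0.18114437  0.026     ]] [[ 0.4828487  -0.19225165  0.026     ]]
(array([ 0.64044714, -0.06726647,  0.01790707]), np.float64(0.004048188481549348))
```

View pics/b_box.png

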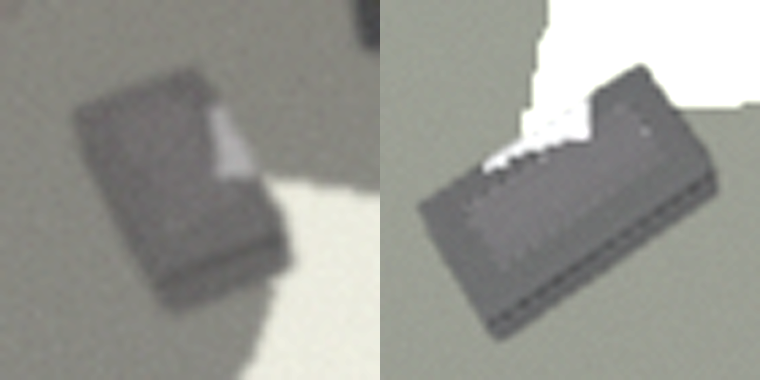

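View pics/b_tt.png

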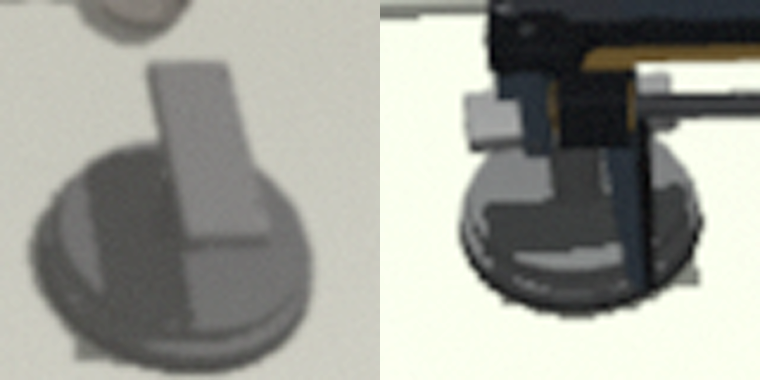

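```bash
cat > m1.py <<'E'
from h import *
import pickle
d=pickle.load(open("d0.pkl","rb"));a=d["scene"];b=d["side"]
s=380/55;u=np.array([[75,110],[190,67],[281,236],[159,282]])/s+[170,140]
v=np.array([[117,325],[40,208],[262,67],[335,172]])/(380/70)+[180,285]
P=plane(a,u,.026);Q=plane(b,v,.026)
def rep(P):
    P=P[:,:2];print(P.round(4).tolist(),"c",P.mean(0).round(4))
    for i in range(4): 
        e=P[(i+1)%4]-P[i];print(np.linalg.norm(e).round(4),np.degrees(np.arctan2(e[1],e[0])).round(1))
rep(P);rep(Q)
for p,q in zip(u,np.roll(v,-0,0)): print(tri(a,p,b,q))
s=380/80;w=np.array([[148,63],[227,63],[268,238],[188,238]])/s+[345,150]
rep(plane(a,w,.08))
# disc foot extremes scene
E
python3 m1.py
```

```text
[[0.4632, -0.2251], [0.4383, -0.1923], [0.5112, -0.142], [0.5354, -0.1753]] c [ 0.487  -0.1837]
0.0411 127.2
0.0886 34.6
0.0412 -54.0
0.0877 -145.4
[[0.4645, -0.2328], [0.436, -0.1956], [0.5024, -0.1489], [0.5282, -0.1852]] c [ 0.4828 -0.1906]
0.0468 127.5
0.0811 35.1
0.0446 -54.6
0.0795 -143.3
(array([ 0.4612967 , -0.22887504,  0.02109865]), np.float64(0.00568516390592467))
(array([ 0.43498877, -0.19402612,  0.0225559 ]), np.float64(0.0004319050108039769))
(array([ 0.50163335, -0.14514347,  0.01664405]), np.float64(0.0018212215125931177))
(array([ 0.52654074, -0.1802288 ,  0.01529149]), np.float64(0.0012000100052968503))
[[0.4869, 0.2072], [0.4821, 0.2414], [0.5803, 0.2539], [0.5845, 0.2218]] c [0.5334 0.2311]
0.0346 97.9
0.0989 7.2
0.0324 -82.5
0.0987 -171.5
```

```bash
python3 - <<'E'
from h import *
import pickle
d=pickle.load(open("d0.pkl","rb"));a=d["scene"];b=d["side"]
print("mug rim",tri(a,(145,112),b,(137,392)), plane(a,[[148,148]],0),plane(b,[[142,415]],0))
print("bottle tip",plane(b,[[203,216]],0.07),plane(b,[[209,250]],0.0),plane(a,[[272,165]],0.03))
w=arm.capture("wrist");print(proj(w,[[.625,0,0],[.625,.05,0],[.64,-.067,.02]]))
print(plane(w,[[123,217],[160,195]],0.02))
E
python3 -m crank '[{"tx":-0.04,"ty":-0.03,"twist":8},{"tx":-0.04,"ty":-0.03,"twist":8},{"twist":8},{"twist":8}]'
```

```text
mug rim (array([ 0.39646647, -0.31992969,  0.09251851]), np.float64(0.0001423192049547489)) [[ 0.41954688 -0.32879528  0.        ]] [[ 0.37941973 -0.33040878  0.        ]]
bottle tip [[ 4.48032614e-01 -1.11731161e-04  7.00000000e-02]] [[ 0.45217483 -0.03301708  0.        ]] [[ 0.47043827 -0.01234664  0.03      ]]
[[278.01097122 187.27131742]
 [278.00016688 148.97137857]
 [289.35388458 240.03757712]]
[[ 0.42138283 -0.03504872  0.02      ]
 [ 0.47432955 -0.0055587   0.02      ]]schema error: expected keys tx, ty, tz, twist, grip
```

```bash
python3 -m crank '[{"tx":-0.04,"ty":-0.03,"tz":0,"twist":0,"grip":-1},{"tx":-0.04,"ty":-0.03,"tz":0,"twist":0,"grip":-1},{"tx":-0.04,"ty":-0.03,"tz":0,"twist":0,"grip":-1},{"tx":0,"ty":0,"tz":0,"twist":8,"grip":-1},{"tx":0,"ty":0,"tz":0,"twist":8,"grip":-1},{"tx":0,"ty":0,"tz":0,"twist":8,"grip":-1},{"tx":0,"ty":0,"tz":0,"twist":8,"grip":-1}]'
```

```text
clock: 1.0
position: [0.5317, -0.1239, 0.2133]
eef_rot: [0.878, 0.479, 0.0, 0.0]
contact_force: [0.4, -0.1, -0.0]
width: 0.091
```

```bash
python3 -m crank '[{"tx":0,"ty":0,"tz":0,"twist":7.5,"grip":-1},{"tx":0,"ty":0,"tz":0,"twist":7.5,"grip":-1},{"tx":0,"ty":0,"tz":0,"twist":7.5,"grip":-1},{"tx":-0.025,"ty":0.01,"tz":0,"twist":0,"grip":-1},{"tx":-0.025,"ty":0.01,"tz":0,"twist":0,"grip":-1},{"tx":-0.025,"ty":0.005,"tz":0,"twist":0,"grip":-1},{"tx":0,"ty":0,"tz":0,"twist":0,"grip":-1}]'
python3 - <<'E'
from h import *
d=save(["wrist","scene","side"],"d1.pkl")
s=arm.state();print(s["position"],s["eef_rot"])
cv2.imwrite("pics/c_wrist.png",np.clip(d["wrist"]["color"]*1.5,0,255).astype(np.uint8))
cv2.imwrite("pics/c_side.png",d["side"]["color"])
E
```

```text
clock: 1.7
position: [0.4815, -0.1877, 0.2132]
eef_rot: [0.958, 0.288, 0.0, 0.0]
contact_force: [-0.6, 0.7, -0.2]
width: 0.0913
[ 0.48355849 -0.18615525  0.21333012] [9.57581160e-01 2.88162420e-01 8.17103277e-04 2.70695188e-04]
```

View pics/c_wrist.png

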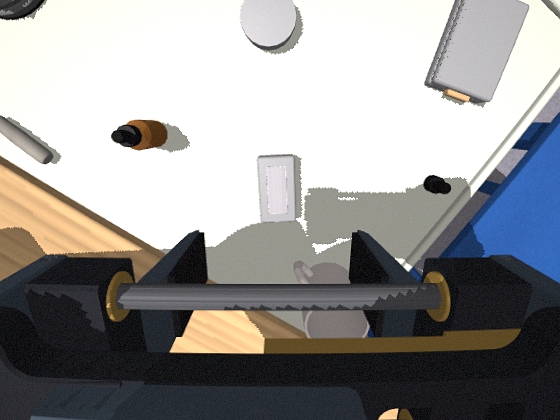

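View pics/c_side.png

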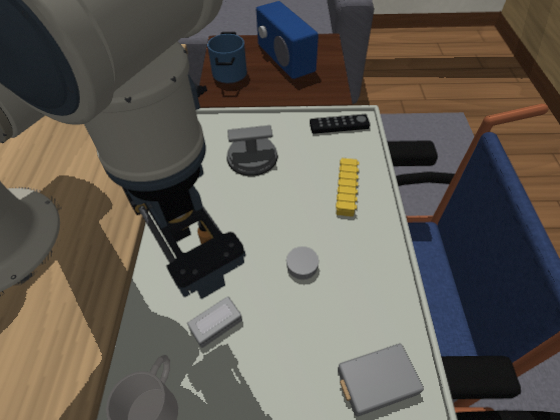

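The wrist view shows the pill box lit and unobstructed, centred at about (277,187) and parallel to the fingers. The side view now also shows the rest, at (250,132).

```bash
python3 - <<'E'
from h import *
import pickle
d=pickle.load(open("d1.pkl","rb"));a=d["wrist"];b=d["side"];c=d["scene"]
z=lambda c,x,y,w,s,g:np.clip(cv2.resize(c["color"][y:y+w,x:x+w],(s,s),interpolation=cv2.INTER_CUBIC)*g,0,255).astype(np.uint8)
cv2.imwrite("pics/d1.png",np.hstack([z(a,235,145,90,390,1),z(b,180,285,70,390,1)]))
cv2.imwrite("pics/d2.png",np.hstack([z(c,345,150,80,390,1.2),z(b,215,110,70,390,1.)]))
E
```

```text
(no output)
```

View pics/d1.png

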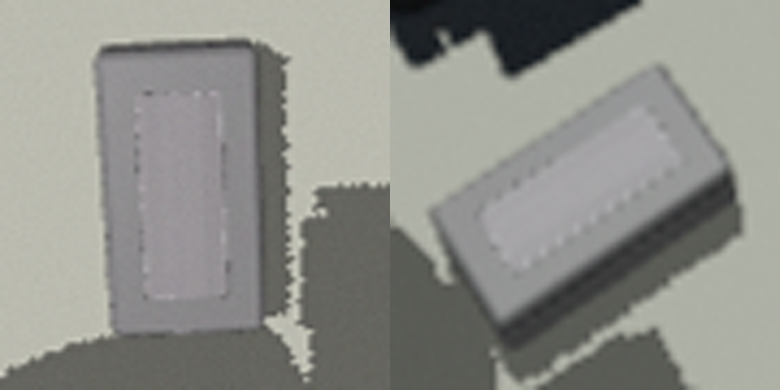

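View pics/d2.png

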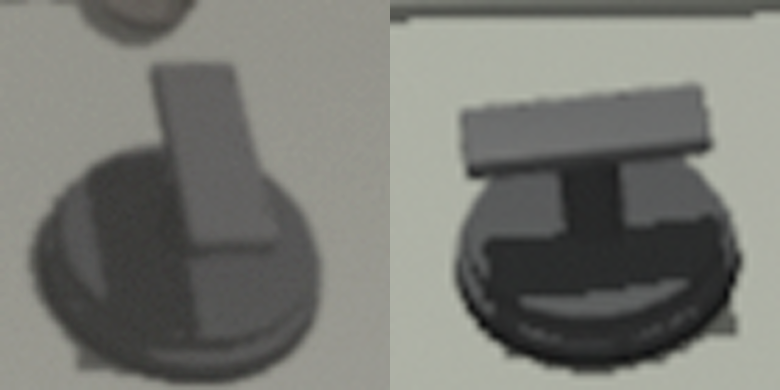

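```bash
cat > m2.py <<'E'
from h import *
import pickle
d=pickle.load(open("d1.pkl","rb"));a=d["wrist"];b=d["side"];c=d["scene"]
def rep(n,P):
    Q=P[:,:2];l1=(Q[0]+Q[1])/2;l2=(Q[2]+Q[3])/2;
    print(n,Q.mean(0).round(4),[np.linalg.norm(Q[(i+1)%4]-Q[i]).round(4) for i in range(4)],[np.degrees(np.arctan2(*(Q[(i+1)%4]-Q[i])[::-1])).round(1) for i in range(4)])
w=np.array([[98,56],[257,53],[263,325],[115,330]])/(390/90)+[235,145]
for z in (.02,.026): rep("wrist box",plane(a,w,z))
v=np.array([[117,328],[42,210],[268,64],[340,165]])/(390/70)+[180,285]
for z in (.02,.026): rep("side box",plane(b,v,z))
t=np.array([[72,112],[307,86],[317,143],[80,166]])/(390/70)+[215,110]
rep("side rest",plane(b,t,.08))
u=np.array([[152,65],[233,65],[275,240],[194,240]])/(390/80)+[345,150]
rep("scene rest",plane(c,u,.08))
k=[1,2,3,0]
for i,j in zip(range(4),[0,3,2,1]): print("tri rest",tri(c,u[i],b,t[j]))
s=arm.state();print(s["position"])
E
python3 m2.py
```

```text
wrist box [ 0.4815 -0.1866] [np.float64(0.0448), np.float64(0.0807), np.float64(0.0443), np.float64(0.0814)] [np.float64(-55.5), np.float64(-144.5), np.float64(125.4), np.float64(35.9)]
wrist box [ 0.4826 -0.1859] [np.float64(0.0441), np.float64(0.0793), np.float64(0.0436), np.float64(0.0801)] [np.float64(-55.5), np.float64(-144.5), np.float64(125.4), np.float64(35.9)]
side box [ 0.481  -0.1861] [np.float64(0.046), np.float64(0.0817), np.float64(0.0427), np.float64(0.0812)] [np.float64(126.7), np.float64(35.7), np.float64(-54.0), np.float64(-142.0)]
side box [ 0.4821 -0.1886] [np.float64(0.0456), np.float64(0.081), np.float64(0.0423), np.float64(0.0805)] [np.float64(126.7), np.float64(35.7), np.float64(-54.0), np.float64(-142.0)]
side rest [0.5302 0.2252] [np.float64(0.0965), np.float64(0.035), np.float64(0.0949), np.float64(0.0328)] [np.float64(8.1), np.float64(-83.0), np.float64(-173.2), np.float64(99.7)]
scene rest [0.5324 0.2312] [np.float64(0.0345), np.float64(0.0965), np.float64(0.032), np.float64(0.0964)] [np.float64(97.9), np.float64(7.5), np.float64(-82.5), np.float64(-171.0)]
tri rest (array([0.48846602, 0.2103646 , 0.09188635]), np.float64(0.017522357245580995))
tri rest (array([0.47456728, 0.23884591, 0.05989105]), np.float64(0.021831357826664257))
tri rest (array([0.57253445, 0.25128682, 0.05957301]), np.float64(0.02276351293671514))
tri rest (array([0.58138325, 0.2256884 , 0.09034193]), np.float64(0.017512821057121784))
[ 0.48355849 -0.18615525  0.21333012]
```

```bash
python3 -m crank '[{"tx":-0.001,"ty":-0.001,"tz":0.04,"twist":-2,"grip":-1},{"tx":0,"ty":0,"tz":0.04,"twist":0,"grip":-1},{"tx":0,"ty":0,"tz":0.04,"twist":0,"grip":-1},{"tx":0,"ty":0,"tz":0.03,"twist":0,"grip":-1},{"tx":0,"ty":0,"tz":0,"twist":0,"grip":-1}]'
```

```text
clock: 2.35
position: [0.4881, -0.184, 0.0604]
eef_rot: [0.952, 0.307, 0.004, 0.003]
contact_force: [0.2, -0.2, 0.2]
width: 0.0915
```

```bash
python3 - <<'E'
from h import *
d=save(["wrist"],"d2.pkl");s=arm.state();print(s["position"],s["eef_rot"])
q=s["eef_rot"];print(2*np.degrees(np.arctan2(q[1],q[0])))
cv2.imwrite("pics/e_wrist.png",np.clip(d["wrist"]["color"]*1.3,0,255).astype(np.uint8))
E
```

```text
[ 0.48888892 -0.18432596  0.06207405] [0.95152377 0.30752589 0.00439336 0.0033237 ]
35.82094664053704
```

View pics/e_wrist.png

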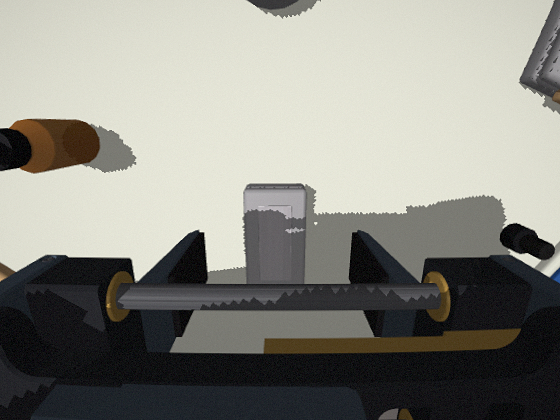

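The box sits between the open fingers, with its top edge at cols 245–305, row 190. The tool drifted about 6 mm during the descent, so I'll correct that and finish going down.

```bash
python3 -m crank '[{"tx":-0.006,"ty":-0.001,"tz":0.02,"twist":0,"grip":-1},{"tx":0,"ty":0,"tz":0.015,"twist":0,"grip":-1},{"tx":0,"ty":0,"tz":0,"twist":0,"grip":-1}]'
```

```text
clock: 2.7
position: [0.4877, -0.1876, 0.031]
eef_rot: [0.951, 0.308, 0.007, 0.006]
contact_force: [-0.2, 0.5, 1.1]
width: 0.0912
```

```bash
python3 -m crank '[{"tx":-0.004,"ty":-0.002,"tz":0.008,"twist":0,"grip":-1},{"tx":0,"ty":0,"tz":0.008,"twist":0,"grip":-1},{"tx":0,"ty":0,"tz":0.005,"twist":0,"grip":-1},{"tx":0,"ty":0,"tz":0,"twist":0,"grip":-1}]'
```

```text
clock: 3.1
position: [0.4862, -0.1893, 0.0126]
eef_rot: [0.951, 0.309, 0.009, 0.008]
contact_force: [0.1, 0.2, 0.4]
width: 0.0913
```

```bash
python3 -m crank '[{"tx":-0.002,"ty":-0.004,"tz":0.006,"twist":0,"grip":-1},{"tx":0,"ty":0,"tz":0.001,"twist":0,"grip":-1},{"tx":0,"ty":0,"tz":0,"twist":0,"grip":-1}]'
python3 - <<'E'
from h import *
d=save(["wrist"],"d3.pkl");s=arm.state();print(s["position"],s["eef_rot"],s["contact_force"])
cv2.imwrite("pics/f_wrist.png",np.clip(d["wrist"]["color"]*1.3,0,255).astype(np.uint8))
E
```

```text
clock: 3.4
position: [0.4822, -0.1872, 0.0053]
eef_rot: [0.951, 0.309, 0.009, 0.008]
contact_force: [0.8, -0.2, 1.2]
width: 0.0913
[ 0.48208196 -0.18714092  0.00525504] [0.95105574 0.30879031 0.00896992 0.0078143 ] [-0.9118252   0.60012637 -0.06468652]
```

View pics/f_wrist.png

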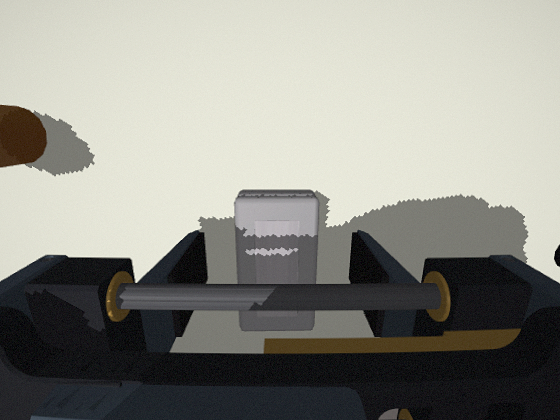

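```bash
python3 - <<'E'
from h import *
import pickle
from scipy.spatial.transform import Rotation as R
c=pickle.load(open("d3.pkl","rb"))["wrist"];s=arm.state();r=R.from_quat(s["eef_rot"])
P=plane(c,[[277,200],[277,319],[236,230],[318,230]],.026);print(r.inv().apply(P-s["position"]).round(4))
E
python3 -m crank '[{"tx":0,"ty":0,"tz":0,"twist":0,"grip":0.5},{"tx":0,"ty":0,"tz":0,"twist":0,"grip":0.5},{"tx":0,"ty":0,"tz":0,"twist":0,"grip":0.5}]' 20
```

```text
[[ 0.0419 -0.0006 -0.0203]
 [-0.0308 -0.0007 -0.0211]
 [ 0.0254 -0.0227 -0.0209]
 [ 0.0251  0.0216 -0.02  ]]
clock: 3.75
position: [0.4823, -0.1873, 0.0055]
eef_rot: [0.951, 0.309, 0.009, 0.008]
contact_force: [-0.9, -1.0, -0.3]
width: 0.0702
```

```bash
python3 -m crank '[{"tx":0,"ty":0,"tz":0,"twist":0,"grip":1},{"tx":0,"ty":0,"tz":0,"twist":0,"grip":1},{"tx":0,"ty":0,"tz":0,"twist":0,"grip":1},{"tx":0,"ty":0,"tz":0,"twist":0,"grip":1},{"tx":0,"ty":0,"tz":0,"twist":0,"grip":1},{"tx":0,"ty":0,"tz":0,"twist":0,"grip":1}]' 25
```

```text
clock: 4.35
position: [0.4825, -0.1874, 0.0057]
eef_rot: [0.951, 0.309, 0.009, 0.008]
contact_force: [-0.9, 1.2, 0.3]
width: 0.0462
```

```bash
python3 -m crank '[{"tx":0,"ty":0,"tz":-0.02,"twist":0,"grip":1},{"tx":0,"ty":0,"tz":-0.02,"twist":0,"grip":1},{"tx":0,"ty":0,"tz":-0.03,"twist":0,"grip":1},{"tx":0,"ty":0,"tz":-0.03,"twist":0,"grip":1},{"tx":0,"ty":0,"tz":-0.03,"twist":0,"grip":1},{"tx":0,"ty":0,"tz":-0.03,"twist":0,"grip":1},{"tx":0,"ty":0,"tz":0,"twist":0,"grip":1}]'
python3 - <<'E'
from h import *
d=save(["wrist","scene","side"],"d4.pkl");s=arm.state();print(s["position"],s["eef_rot"],s["contact_force"],s["width"])
cv2.imwrite("pics/g_wrist.png",np.clip(d["wrist"]["color"]*1.3,0,255).astype(np.uint8))
cv2.imwrite("pics/g_side.png",d["side"]["color"])
E
```

```text
clock: 5.05
position: [0.4776, -0.1852, 0.1706]
eef_rot: [0.951, 0.309, 0.008, 0.007]
contact_force: [0.7, -0.4, -1.0]
width: 0.0459
[ 0.47569282 -0.18421704  0.16662678] [0.95112208 0.30872907 0.00574194 0.00449192] [ 0.4241055   0.5232427  -1.51117021] 0.04596667313915219
```

View pics/g_wrist.png

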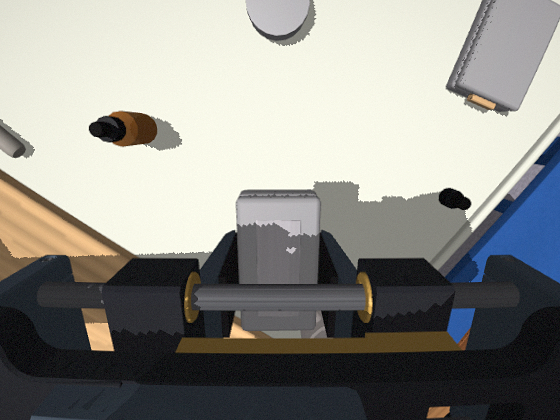

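View pics/g_side.png

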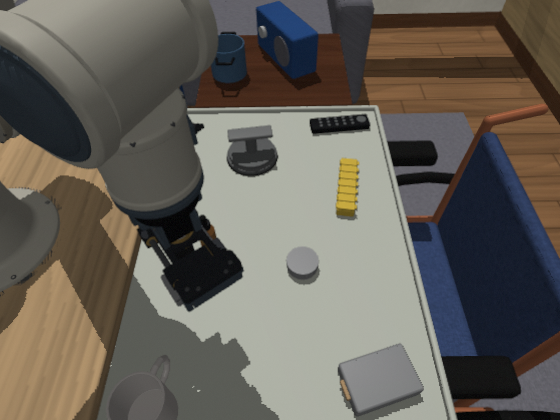

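The box is lifted and held square, its far top edge at wrist row 200, cols 238–318. Next I'll refine the rest's pose with the corner pairing corrected.

```bash
cat >> m2.py <<'E'
print("---")
for i,j in zip(range(4),[3,0,1,2]): print("tri rest",tri(c,u[i],b,t[j]))
g=pickle.load(open("d4.pkl","rb"));im=g["wrist"]["color"][180:345,225:335]
cv2.imwrite("pics/h1.png",np.clip(cv2.resize(im,None,fx=3.6,fy=3.6,interpolation=cv2.INTER_CUBIC)*1.7,0,255).astype(np.uint8))
E
python3 m2.py | sed -n '/---/,$p'
```

```text
---
tri rest (array([0.48442221, 0.2074043 , 0.07664344]), np.float64(0.001378127914851889))
tri rest (array([0.47838195, 0.24199942, 0.07513765]), np.float64(0.0018858530450882264))
tri rest (array([0.57495409, 0.25469181, 0.07569366]), np.float64(0.0012822776262710347))
tri rest (array([0.57870702, 0.22251153, 0.07410751]), np.float64(0.002941190787212058))
```

View pics/h1.png

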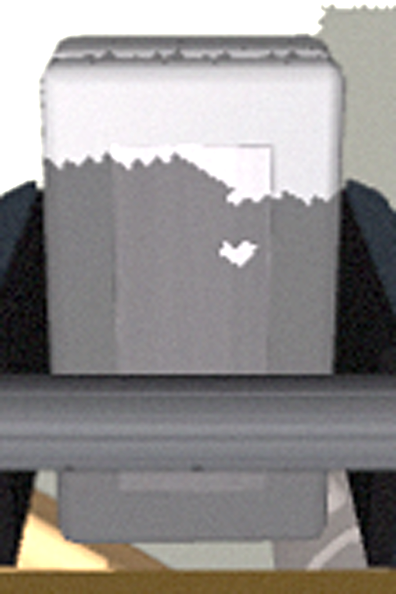

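```bash
python3 - <<'E'
from h import *
import pickle
from scipy.spatial.transform import Rotation as R
c=pickle.load(open("d4.pkl","rb"))["wrist"];s=arm.state();r=R.from_quat(s["eef_rot"])
T=np.array(c["camera_from_world"]);o,D=ray(c,[[277.8,197],[278,330.3],[277.8,220.3],[278,316.1],[237.5,215],[319.5,215]])
o=r.inv().apply(o-s["position"]);D=r.inv().apply(D)
print((o+D*((-.0203-o[2])/D[:,2])[:,None]).round(4))
E
python3 -m crank '[{"tx":0,"ty":0,"tz":-0.01,"twist":7,"grip":1},{"tx":0,"ty":0,"tz":-0.01,"twist":7,"grip":1},{"tx":0,"ty":0,"tz":-0.01,"twist":7,"grip":1},{"tx":0,"ty":0,"tz":0,"twist":7,"grip":1},{"tx":0,"ty":-0.02,"tz":0,"twist":0,"grip":1},{"tx":-0.004,"ty":-0.035,"tz":0,"twist":0,"grip":1},{"tx":-0.004,"ty":-0.035,"tz":0,"twist":0,"grip":1},{"tx":-0.004,"ty":-0.035,"tz":0,"twist":0,"grip":1},{"tx":-0.004,"ty":-0.035,"tz":0,"twist":0,"grip":1},{"tx":0,"ty":-0.02,"tz":0,"twist":0,"grip":1}]'
```

```text
[[ 0.0435  0.0016 -0.0203]
 [-0.0417  0.0016 -0.0203]
 [ 0.0303  0.0016 -0.0203]
 [-0.0313  0.0016 -0.0203]
 [ 0.0334 -0.0205 -0.0203]
 [ 0.0333  0.0244 -0.0203]]
clock: 6.2
position: [0.4303, -0.0016, 0.1833]
eef_rot: [0.998, 0.056, -0.005, -0.002]
contact_force: [0.8, -0.4, -1.5]
width: 0.0459
```

```bash
python3 -m crank '[{"tx":-0.002,"ty":-0.035,"tz":0,"twist":-1,"grip":1},{"tx":-0.002,"ty":-0.035,"tz":0,"twist":0,"grip":1},{"tx":-0.002,"ty":-0.035,"tz":0,"twist":0,"grip":1},{"tx":-0.002,"ty":-0.035,"tz":0,"twist":0,"grip":1},{"tx":0,"ty":-0.035,"tz":0,"twist":0,"grip":1},{"tx":0,"ty":-0.03,"tz":0,"twist":0,"grip":1},{"tx":0,"ty":-0.015,"tz":0,"twist":0,"grip":1},{"tx":0,"ty":0,"tz":0,"twist":0,"grip":1}]'
python3 - <<'E'
from h import *
d=save(["wrist","scene","side"],"d5.pkl");s=arm.state();print(s["position"],s["eef_rot"],s["contact_force"],s["width"])
q=s["eef_rot"];print(2*np.degrees(np.arctan2(q[1],q[0])))
cv2.imwrite("pics/i_wrist.png",np.clip(d["wrist"]["color"]*1.3,0,255).astype(np.uint8))
cv2.imwrite("pics/i_scene.png",d["scene"]["color"])
E
```

```text
clock: 7.0
position: [0.3857, 0.2252, 0.1742]
eef_rot: [0.998, 0.066, -0.014, -0.001]
contact_force: [-0.2, -0.6, -1.0]
width: 0.0461
[0.38626839 0.22327021 0.17470074] [ 9.97770273e-01  6.53711306e-02 -1.34396644e-02 -6.87207050e-04] [ 0.99434036 -0.35323028 -0.62279956] 0.04624894571950822
7.497005207800643
```

View pics/i_wrist.png

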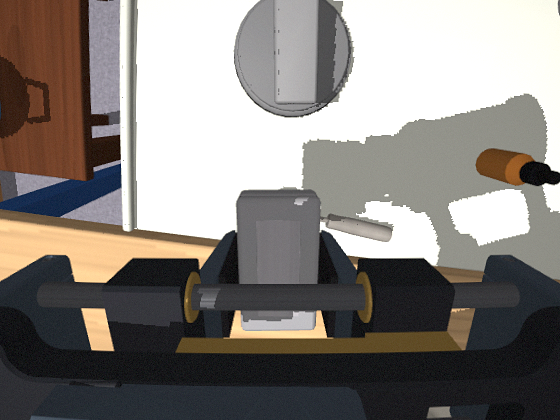

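View pics/i_scene.png

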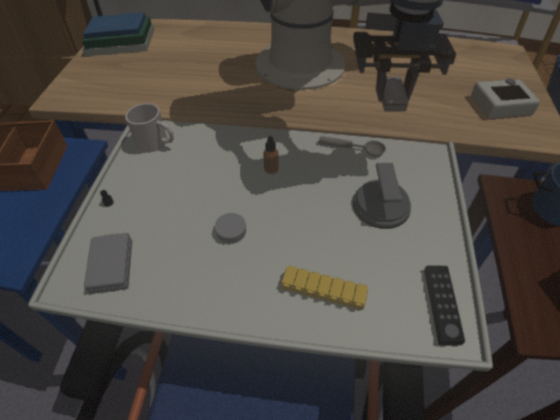

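The rest is at the top of the wrist view: near end at about row 103, cols 277–318, running up out of frame. I'll zoom in for its side edges.

```bash
python3 - <<'E'
from h import *
import pickle
c=pickle.load(open("d5.pkl","rb"))["wrist"]
im=c["color"][0:125,225:365]
cv2.imwrite("pics/j.png",cv2.resize(im,None,fx=4.5,fy=4.5,interpolation=cv2.INTER_CUBIC))
E
```

```text
(no output)
```

View pics/j.png

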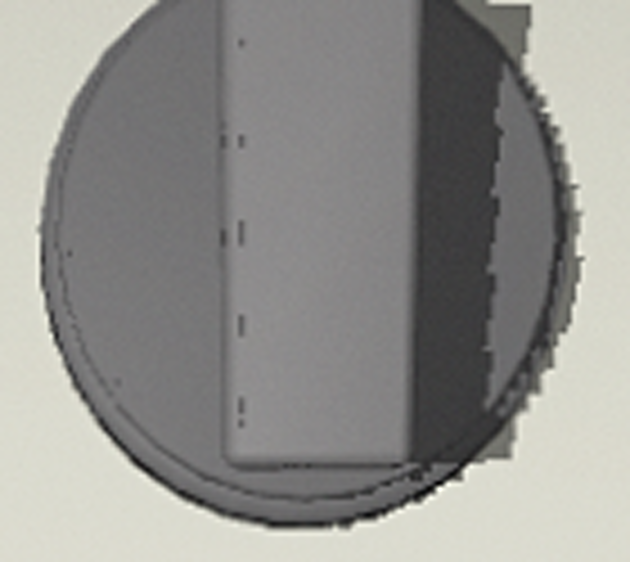

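```bash
python3 - <<'E'
from h import *
import pickle
c=pickle.load(open("d5.pkl","rb"))["wrist"]
uv=np.array([[226,462],[241,462],[411,462],[221,20],[239,20],[419,20]])/4.5+[225,0]
for z in(.08,.0755):
    P=plane(c,uv,z)[:,:2];print(z,P.round(4).tolist())
    print("widths",np.linalg.norm(P[0]-P[2]),np.linalg.norm(P[1]-P[2]),np.linalg.norm(P[3]-P[5]))
    for i,j in((0,3),(1,4),(2,5)): e=P[j]-P[i];print(np.degrees(np.arctan2(e[1],e[0])))
    e=(P[5]-P[2])+(P[3]-P[0]);e/=np.linalg.norm(e);print("centre",(P[0]+P[2])/2+.05*e)
s=arm.state();print(s["position"])
# foot outline at disc top rim
E
```

```text
0.08 [[0.4796, 0.2407], [0.48, 0.238], [0.4843, 0.2065], [0.5524, 0.2511], [0.5528, 0.248], [0.557, 0.2171]]
widths 0.03456899394775654 0.031766856856374 0.0343018826262481
8.1389441399015
7.893260255394351
8.346892230248386
centre [0.53142542 0.23077147]
0.0755 [[0.4798, 0.2408], [0.4802, 0.238], [0.4845, 0.206], [0.5538, 0.2514], [0.5542, 0.2483], [0.5585, 0.2168]]
widths 0.03516222795699507 0.032312003755421585 0.03489053277283757
8.138944139901483
7.893260255394341
8.34689223024841
centre [0.53163851 0.23055776]
[0.38626839 0.22327021 0.17470074]
```

```bash
python3 -m crank '[{"tx":0.015,"ty":0.003,"tz":0,"twist":0,"grip":1},{"tx":0.025,"ty":0.003,"tz":0,"twist":0,"grip":1},{"tx":0.025,"ty":0.003,"tz":0,"twist":0,"grip":1},{"tx":0.025,"ty":0.003,"tz":0,"twist":0,"grip":1},{"tx":0.025,"ty":0,"tz":0.01,"twist":0,"grip":1},{"tx":0.015,"ty":0,"tz":0.01,"twist":0,"grip":1},{"tx":0,"ty":0,"tz":0.01,"twist":0,"grip":1},{"tx":0,"ty":0,"tz":0,"twist":0,"grip":1}]'
cat > st.py <<'E'
from h import *
s=arm.state();q=s["eef_rot"];p=s["position"]
from scipy.spatial.transform import Rotation as R
r=R.from_quat(q);m=r.as_matrix()
b=p+r.apply([.0005,.0008,0.0057])
ang=np.degrees(np.arctan2(m[1,0],m[0,0]))
dl=r.inv().apply(np.array([.531,.2305,b[2]])-b)
print(p.round(4),"ang",ang.round(2),"zaxis",m[:2,2].round(4),"tool tilt x,y slopes",(m[2,0]).round(4),m[2,1].round(4),"boxbottom",b.round(4),"to go",dl.round(4),s["contact_force"].round(2),s["width"].round(4))
E
python3 st.py
```

```text
clock: 7.95
position: [0.5274, 0.2185, 0.1381]
eef_rot: [0.998, 0.06, -0.013, -0.0]
contact_force: [-0.1, -1.0, -1.3]
width: 0.0464Traceback (most recent call last):
  File "st.py", line 8, in <module>
    print(p.round(4),"ang",ang.round(2),"zaxis",m[:2,2].round(4),"tool tilt x,y slopes",(m[2,0]).round(4),m[2,1].round(4),"boxbottom",b.round(4),"to go",dl.round(4),s["contact_force"].round(2),s["width"].round(4))
                                                                                                                                                                                                 ^^^^^^^^^^^^^^^^
AttributeError: 'float' object has no attribute 'round'
```

```bash
sed -i 's/s\["width"\].round(4)/round(s["width"],4)/' st.py; python3 st.py
python3 -m crank '[{"tx":0,"ty":0.04,"tz":0,"twist":0,"grip":1},{"tx":0,"ty":0.04,"tz":0,"twist":0,"grip":1},{"tx":0,"ty":0,"tz":0,"twist":0,"grip":1}]'; python3 st.py
```

```text
[0.5274 0.2185 0.1381] ang 6.93 zaxis [-0.0264 -0.0014] tool tilt x,y slopes -0.0264 -0.0018 boxbottom [0.5278 0.2178 0.1324] to go [ 0.0047 -0.0122 -0.0001] [-0.12 -1.01 -1.26] 0.0464
clock: 8.25
position: [0.5357, 0.136, 0.1379]
eef_rot: [0.998, 0.061, -0.014, 0.0]
contact_force: [-0.6, 0.6, -0.9]
width: 0.0462
[0.5357 0.136  0.1379] ang 7.02 zaxis [-0.0277 -0.0018] tool tilt x,y slopes -0.0277 -0.0016 boxbottom [0.5362 0.1353 0.1322] to go [ 0.0065 -0.0951 -0.    ] [-0.64  0.56 -0.89] 0.0462
```

```bash
python3 -m crank '[{"tx":0,"ty":-0.03,"tz":-0.02,"twist":-1,"grip":1},{"tx":0,"ty":-0.03,"tz":-0.02,"twist":0,"grip":1},{"tx":0,"ty":-0.025,"tz":-0.02,"twist":0,"grip":1},{"tx":0,"ty":-0.01,"tz":-0.02,"twist":0,"grip":1},{"tx":0,"ty":0,"tz":0,"twist":0,"grip":1}]'; python3 st.py
python3 -m crank '[{"tx":0,"ty":0,"tz":0.035,"twist":0,"grip":1},{"tx":0,"ty":0,"tz":0.035,"twist":0,"grip":1},{"tx":0,"ty":0,"tz":0.01,"twist":0,"grip":1}]'; python3 st.py
```

```text
clock: 8.75
position: [0.5219, 0.231, 0.2222]
eef_rot: [0.998, 0.068, -0.015, -0.0]
contact_force: [0.3, -0.0, -1.3]
width: 0.0457
[0.5219 0.231  0.2222] ang 7.77 zaxis [-0.0301 -0.0013] tool tilt x,y slopes -0.03 -0.0028 boxbottom [0.5223 0.2302 0.2165] to go [ 0.0087  0.0009 -0.0003] [ 0.34 -0.   -1.28] 0.0457
clock: 9.05
position: [0.5193, 0.2308, 0.1422]
eef_rot: [0.998, 0.068, -0.013, -0.001]
contact_force: [0.1, -0.6, -1.1]
width: 0.0457
[0.5193 0.2308 0.1422] ang 7.82 zaxis [-0.0253  0.0001] tool tilt x,y slopes -0.025 -0.0035 boxbottom [0.5197 0.2301 0.1365] to go [ 0.0112  0.0011 -0.0003] [ 0.06 -0.65 -1.14] 0.0457
```

```bash
python3 -m crank '[{"tx":0.006,"ty":0.001,"tz":0.02,"twist":0,"grip":1},{"tx":0.006,"ty":0,"tz":0.015,"twist":0,"grip":1},{"tx":0,"ty":0,"tz":0.005,"twist":0,"grip":1},{"tx":0,"ty":0,"tz":0,"twist":0,"grip":1}]'; python3 st.py
```

```text
clock: 9.45
position: [0.5294, 0.2301, 0.1]
eef_rot: [0.998, 0.068, -0.014, -0.0]
contact_force: [-0.2, 0.4, -0.6]
width: 0.046
[0.5294 0.2301 0.1   ] ang 7.76 zaxis [-0.0283 -0.0009] tool tilt x,y slopes -0.0281 -0.0029 boxbottom [0.5298 0.2293 0.0943] to go [ 0.0013 -0.001  -0.    ] [-0.16  0.35 -0.64] 0.046
```

```bash
python3 - <<'E'
from h import *
d=save(["wrist","scene","side"],"d6.pkl")
z=lambda c,x,y,w,h,f,g:np.clip(cv2.resize(c["color"][y:y+h,x:x+w],None,fx=f,fy=f,interpolation=cv2.INTER_CUBIC)*g,0,255).astype(np.uint8)
cv2.imwrite("pics/k.png",np.hstack([z(d["scene"],335,110,100,120,4,1.4),z(d["side"],205,80,100,120,4,1.4)]))
cv2.imwrite("pics/kw.png",np.clip(d["wrist"]["color"]*1.4,0,255).astype(np.uint8))
E
```

```text
(no output)
```

View pics/k.png

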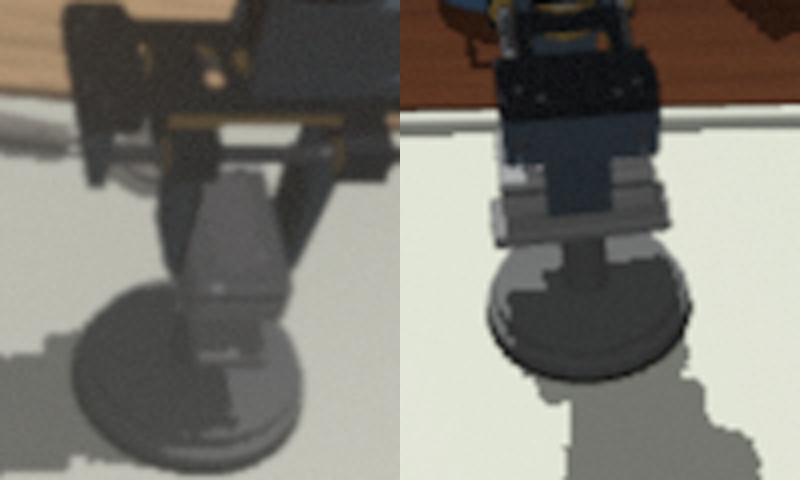

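View pics/kw.png

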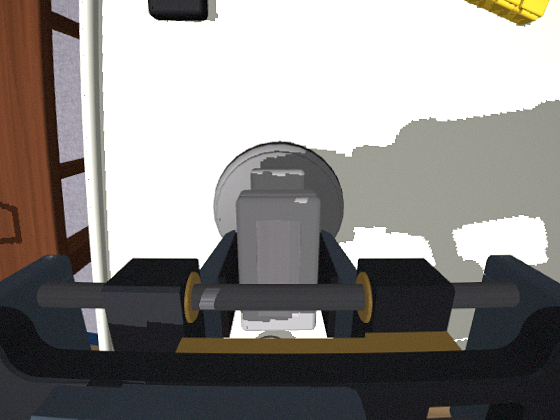

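```bash
python3 - <<'E'
from h import *
import pickle
from scipy.spatial.transform import Rotation as R
c=pickle.load(open("d6.pkl","rb"))["wrist"];s=arm.state();r=R.from_quat(s["eef_rot"])
P=plane(c,[[251,171],[304,171],[252,188],[306,188]],.08);Q=plane(c,[[279,197],[238.5,215],[320,215],[279,328]],s["position"][2]+.0203)
print(r.inv().apply(P-s["position"]).round(4));print(r.inv().apply(Q-s["position"]).round(4))
E
python3 -m crank '[{"tx":0.001,"ty":0,"tz":0.005,"twist":0,"grip":1},{"tx":0,"ty":0,"tz":0.003,"twist":0,"grip":1},{"tx":0,"ty":0,"tz":0,"twist":0,"grip":1}]' 15; python3 st.py
```

```text
[[ 0.0505 -0.0173  0.0198]
 [ 0.0504  0.0167  0.0197]
 [ 0.0392 -0.017   0.0201]
 [ 0.0392  0.0183  0.02  ]]
[[ 0.0434  0.0005 -0.0214]
 [ 0.0336 -0.0207 -0.0211]
 [ 0.0336  0.0221 -0.0213]
 [-0.0387  0.0006 -0.0193]]
clock: 9.9
position: [0.5315, 0.2309, 0.0942]
eef_rot: [0.998, 0.068, -0.012, -0.001]
contact_force: [1.1, 0.4, -0.7]
width: 0.0464
[0.5315 0.2309 0.0942] ang 7.79 zaxis [-0.0237  0.0006] tool tilt x,y slopes -0.0234 -0.0038 boxbottom [0.5319 0.2302 0.0885] to go [-0.0009 -0.0005  0.    ] [ 1.11  0.38 -0.74] 0.0464
```

Relative to the rest, the box is centred within about 1 mm both ways. I'll lower slowly until I feel contact.

```bash
python3 -m crank '[{"tx":-0.001,"ty":0,"tz":0.003,"twist":0,"grip":1},{"tx":0,"ty":0,"tz":0.002,"twist":0,"grip":1},{"tx":0,"ty":0,"tz":0,"twist":0,"grip":1}]' ; python3 st.py
python3 -m crank '[{"tx":0,"ty":0,"tz":0.002,"twist":0,"grip":1},{"tx":0,"ty":0,"tz":0,"twist":0,"grip":1}]' 10; python3 st.py
```

```text
clock: 10.2
position: [0.5303, 0.2308, 0.089]
eef_rot: [0.998, 0.068, -0.012, -0.001]
contact_force: [0.2, 0.5, -0.5]
width: 0.0459
[0.5303 0.2308 0.089 ] ang 7.79 zaxis [-0.0234  0.0006] tool tilt x,y slopes -0.0231 -0.0038 boxbottom [0.5307 0.2301 0.0832] to go [ 0.0003 -0.0004 -0.    ] [ 0.21  0.46 -0.51] 0.0459
clock: 10.4
position: [0.5302, 0.2309, 0.0868]
eef_rot: [0.998, 0.068, -0.012, -0.001]
contact_force: [1.8, -0.6, -1.5]
width: 0.0459
[0.5302 0.2309 0.0868] ang 7.79 zaxis [-0.0234  0.0007] tool tilt x,y slopes -0.0231 -0.0039 boxbottom [0.5307 0.2302 0.0811] to go [ 0.0003 -0.0003 -0.    ] [ 1.75 -0.59 -1.49] 0.0459
```

```bash
python3 -m crank '[{"tx":0,"ty":0,"tz":0.001,"twist":0,"grip":1},{"tx":0,"ty":0,"tz":0,"twist":0,"grip":1}]' 8; python3 st.py
python3 -m crank '[{"tx":0,"ty":0,"tz":0.001,"twist":0,"grip":1},{"tx":0,"ty":0,"tz":0,"twist":0,"grip":1}]' ; python3 st.py
```

```text
clock: 10.6
position: [0.5302, 0.231, 0.0859]
eef_rot: [0.998, 0.068, -0.012, -0.001]
contact_force: [0.7, -0.7, -0.9]
width: 0.0459
[0.5302 0.231  0.0859] ang 7.8 zaxis [-0.0233  0.0009] tool tilt x,y slopes -0.023 -0.004 boxbottom [0.5307 0.2303 0.0802] to go [ 0.0003 -0.0002 -0.    ] [ 0.67 -0.66 -0.87] 0.0459
clock: 10.8
position: [0.5303, 0.2311, 0.0852]
eef_rot: [0.998, 0.068, -0.011, -0.001]
contact_force: [-0.7, -0.5, -0.6]
width: 0.0461
[0.5303 0.2311 0.0852] ang 7.8 zaxis [-0.0229  0.001 ] tool tilt x,y slopes -0.0226 -0.0041 boxbottom [0.5308 0.2304 0.0795] to go [ 0.0003 -0.0001 -0.    ] [-0.69 -0.49 -0.62] 0.0461
```

```bash
for i in 1; do python3 -m crank '[{"tx":0,"ty":0,"tz":0.001,"twist":0,"grip":1},{"tx":0,"ty":0,"tz":0,"twist":0,"grip":1}]' ; done; python3 st.py
python3 -m crank '[{"tx":0,"ty":0,"tz":0.001,"twist":0,"grip":1},{"tx":0,"ty":0,"tz":0,"twist":0,"grip":1}]' ; python3 st.py
python3 - <<'E'
from h import *
d=save(["side"],"d7.pkl")
z=lambda c,x,y,w,h,f,g:np.clip(cv2.resize(c["color"][y:y+h,x:x+w],None,fx=f,fy=f,interpolation=cv2.INTER_CUBIC)*g,0,255).astype(np.uint8)
cv2.imwrite("pics/l.png",z(d["side"],215,100,70,60,9,1.5))
E
```

```text
clock: 11.0
position: [0.5306, 0.2311, 0.0847]
eef_rot: [0.998, 0.068, -0.011, -0.001]
contact_force: [0.6, 0.0, -1.2]
width: 0.046
[0.5306 0.2311 0.0847] ang 7.8 zaxis [-0.0221  0.0012] tool tilt x,y slopes -0.0217 -0.0042 boxbottom [0.531  0.2304 0.079 ] to go [-0.     -0.0001  0.    ] [ 0.6   0.04 -1.2 ] 0.046
clock: 11.2
position: [0.5309, 0.2311, 0.0842]
eef_rot: [0.998, 0.068, -0.011, -0.001]
contact_force: [0.6, 0.2, -1.1]
width: 0.0461
[0.5309 0.2311 0.0842] ang 7.8 zaxis [-0.0212  0.0013] tool tilt x,y slopes -0.0208 -0.0042 boxbottom [0.5313 0.2304 0.0785] to go [-0.0003 -0.0002  0.    ] [ 0.65  0.15 -1.15] 0.0461
```

View pics/l.png

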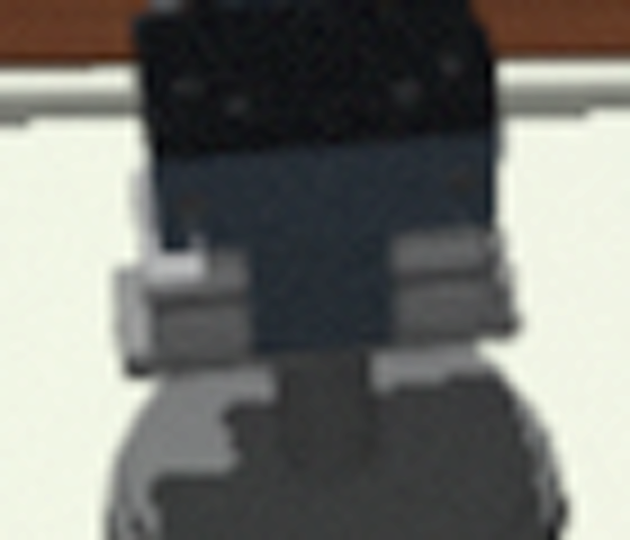

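```bash
python3 -m crank '[{"tx":0,"ty":0,"tz":0.001,"twist":0,"grip":1},{"tx":0,"ty":0,"tz":0.001,"twist":0,"grip":1}]' ; python3 st.py
python3 -m crank '[{"tx":0,"ty":0,"tz":0.001,"twist":0,"grip":1},{"tx":0,"ty":0,"tz":0.001,"twist":0,"grip":1}]' ; python3 st.py
```

```text
clock: 11.45
position: [0.5313, 0.2312, 0.0829]
eef_rot: [0.998, 0.068, -0.01, -0.001]
contact_force: [-2.5, -0.9, 11.7]
width: 0.0464
[0.5313 0.2312 0.0829] ang 7.8 zaxis [-0.0201  0.0015] tool tilt x,y slopes -0.0197 -0.0042 boxbottom [0.5318 0.2304 0.0772] to go [-0.0008 -0.0002  0.    ] [-2.46 -0.86 11.69] 0.0464
clock: 11.65
position: [0.5316, 0.2312, 0.0819]
eef_rot: [0.998, 0.068, -0.009, -0.002]
contact_force: [-3.7, -0.6, 12.6]
width: 0.0461
[0.5316 0.2312 0.0819] ang 7.81 zaxis [-0.0189  0.0017] tool tilt x,y slopes -0.0185 -0.0043 boxbottom [0.5321 0.2305 0.0762] to go [-0.0011 -0.0002  0.    ] [-3.73 -0.59 12.59] 0.0461
```

Contact came at about 12 N. I'll check how level it is before letting go.

```bash
python3 -m crank '[{"tx":-0.001,"ty":0,"tz":0,"twist":0,"grip":1},{"tx":0,"ty":0,"tz":0,"twist":0,"grip":1}]'; python3 st.py; python3 - <<'E'
from h import *
d=save(["side","scene","wrist"],"d8.pkl")
z=lambda c,x,y,w,h,f,g:np.clip(cv2.resize(c["color"][y:y+h,x:x+w],None,fx=f,fy=f,interpolation=cv2.INTER_CUBIC)*g,0,255).astype(np.uint8)
cv2.imwrite("pics/m.png",np.hstack([z(d["side"],215,110,70,60,5.5,1.5),z(d["scene"],355,140,70,60,5.5,1.5)]))
cv2.imwrite("pics/mw.png",z(d["wrist"],200,130,160,220,2.7,1.5))
E
```

```text
clock: 11.85
position: [0.5307, 0.231, 0.0819]
eef_rot: [0.998, 0.068, -0.009, -0.001]
contact_force: [-2.4, 0.3, 2.0]
width: 0.0456
[0.5307 0.231  0.0819] ang 7.8 zaxis [-0.0186  0.0017] tool tilt x,y slopes -0.0182 -0.0042 boxbottom [0.5312 0.2303 0.0762] to go [-0.0002 -0.0002  0.    ] [-2.37  0.27  2.04] 0.0456
```

View pics/m.png

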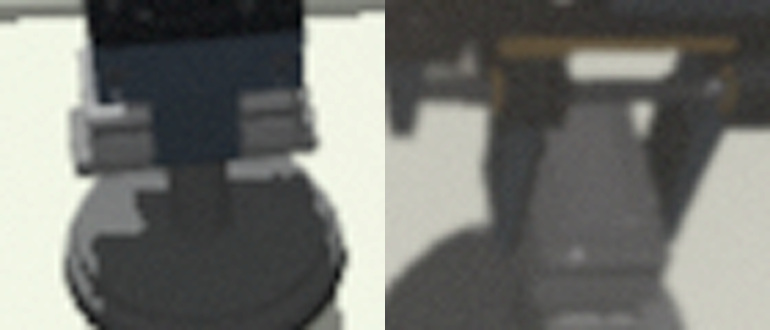

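View pics/mw.png

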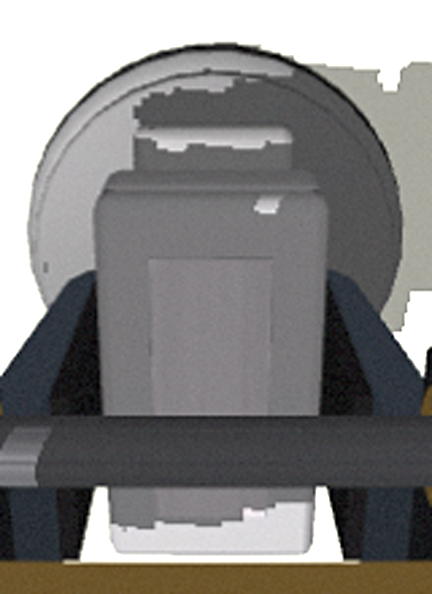

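```bash
python3 - <<'E'
from h import *
import pickle
c=pickle.load(open("d8.pkl","rb"))["wrist"]
P=plane(c,np.array([[135,128],[293,128]])/2.7+[200,130],.08);Q=plane(c,np.array([[212,188],[212,553],[95,215],[328,215]])/2.7+[200,130],.106)
th=np.radians(7.8);M=np.array([[np.cos(th),np.sin(th)],[-np.sin(th),np.cos(th)]])
o=np.array([.531,.2305]);print(((P[:,:2]-o)@M.T).round(4));print(((Q[:,:2]-o)@M.T).round(4))
E
```

```text
[[ 0.0497  0.0172]
 [ 0.0497 -0.0171]]
[[ 0.0433  0.0004]
 [-0.0404  0.0004]
 [ 0.038   0.0227]
 [ 0.038  -0.0216]]
```

Box centre minus rest centre is about (+1.5, +0.5) mm, so I'll release.

```bash
python3 -m crank '[{"tx":0,"ty":0,"tz":0,"twist":0,"grip":-0.1},{"tx":0,"ty":0,"tz":0,"twist":0,"grip":-0.2},{"tx":0,"ty":0,"tz":0,"twist":0,"grip":-0.4},{"tx":0,"ty":0,"tz":0,"twist":0,"grip":-0.6},{"tx":0,"ty":0,"tz":0,"twist":0,"grip":-0.7},{"tx":0,"ty":0,"tz":0,"twist":0,"grip":-0.7}]'; python3 st.py
python3 - <<'E'
from h import *
d=save(["side","scene","wrist"],"d9.pkl")
z=lambda c,x,y,w,h,f,g:np.clip(cv2.resize(c["color"][y:y+h,x:x+w],None,fx=f,fy=f,interpolation=cv2.INTER_CUBIC)*g,0,255).astype(np.uint8)
cv2.imwrite("pics/nw.png",z(d["wrist"],180,130,200,220,2.7,1.5))
E
```

```text
clock: 12.6
position: [0.531, 0.231, 0.0815]
eef_rot: [0.998, 0.068, -0.009, -0.001]
contact_force: [0.3, -1.1, 0.5]
width: 0.0774
[0.531  0.231  0.0815] ang 7.8 zaxis [-0.0186  0.0017] tool tilt x,y slopes -0.0181 -0.0042 boxbottom [0.5315 0.2303 0.0758] to go [-0.0005 -0.0002  0.    ] [ 0.34 -1.11  0.54] 0.0774
```

View pics/nw.png

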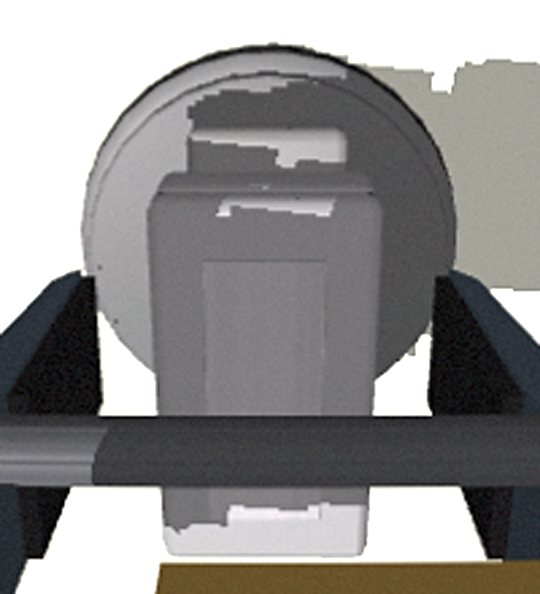

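The fingers are clear on both sides of the box, which did not shift. I'll retreat straight up, then move aside for a clear view.

```bash
python3 -m crank '[{"tx":0,"ty":0,"tz":-0.01,"twist":0,"grip":-0.7},{"tx":0,"ty":0,"tz":-0.02,"twist":0,"grip":-0.7},{"tx":0,"ty":0,"tz":-0.03,"twist":0,"grip":-0.7},{"tx":0,"ty":0,"tz":-0.03,"twist":0,"grip":-0.7},{"tx":0,"ty":0,"tz":-0.03,"twist":0,"grip":-0.7},{"tx":-0.03,"ty":0,"tz":-0.01,"twist":0,"grip":-0.7},{"tx":-0.04,"ty":0,"tz":0,"twist":0,"grip":-0.7},{"tx":-0.03,"ty":0,"tz":0,"twist":0,"grip":-0.7},{"tx":0,"ty":0,"tz":0,"twist":0,"grip":-0.7}]'
python3 - <<'E'
from h import *
d=save(["side","scene","wrist"],"d10.pkl")
z=lambda c,x,y,w,h,f,g:np.clip(cv2.resize(c["color"][y:y+h,x:x+w],None,fx=f,fy=f,interpolation=cv2.INTER_CUBIC)*g,0,255).astype(np.uint8)
cv2.imwrite("pics/o.png",np.hstack([z(d["side"],215,100,70,75,5.5,1.2),z(d["scene"],355,140,70,75,5.5,1.5)]))
cv2.imwrite("pics/ow.png",d["wrist"]["color"]);cv2.imwrite("pics/os.png",d["scene"]["color"])
E
```

```text
clock: 13.65
position: [0.4318, 0.2167, 0.2243]
eef_rot: [0.998, 0.068, -0.007, -0.002]
contact_force: [-0.1, 0.3, -0.3]
width: 0.0777
```

View pics/o.png

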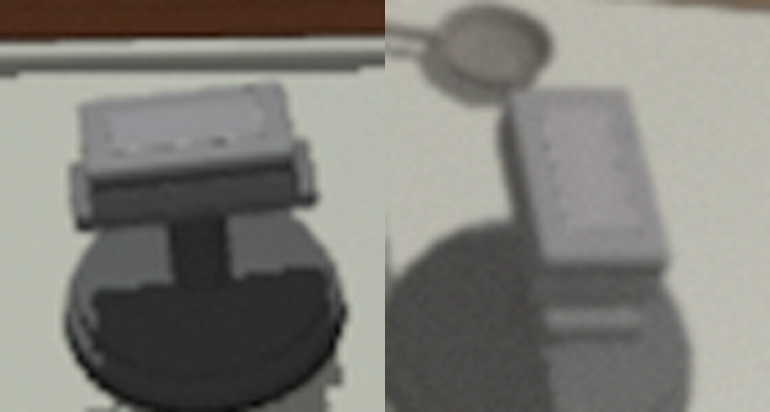

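View pics/ow.png

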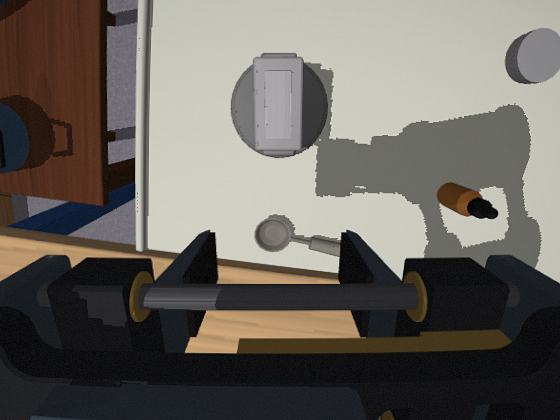

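View pics/os.png

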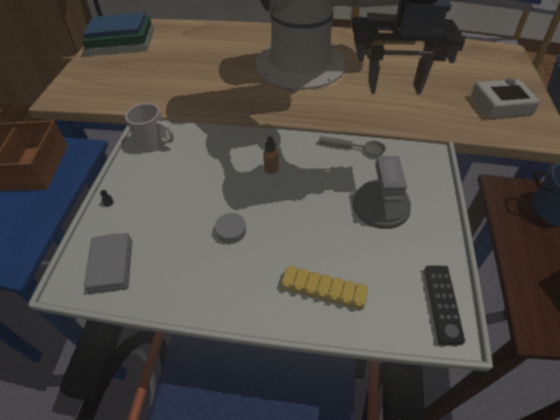

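The box lies flat on the rest. In the side view the rest shows equally past both ends (about 14 px each in the enlarged crop). The tin and organizer look unmoved. One last measurement in the wrist view.

```bash
python3 - <<'E'
from h import *
import pickle
c=pickle.load(open("d10.pkl","rb"))["wrist"]
cv2.imwrite("pics/p.png",cv2.resize(c["color"][40:170,220:340],None,fx=4.5,fy=4.5,interpolation=cv2.INTER_CUBIC))
a=pickle.load(open("d0.pkl","rb"))["scene"]["color"];b=pickle.load(open("d10.pkl","rb"))["scene"]["color"]
for im in(a,b):
    m=cv2.inRange(cv2.cvtColor(im,cv2.COLOR_BGR2HSV),(18,120,60),(35,255,255));m[:250]=0
    M=cv2.moments(m,True);print(M["m10"]/M["m00"],M["m01"]/M["m00"],M["m00"])
E
```

```text
324.98634388578523 285.75915580384856 1611.0
324.957301980198 285.7722772277228 1616.0
```

View pics/p.png

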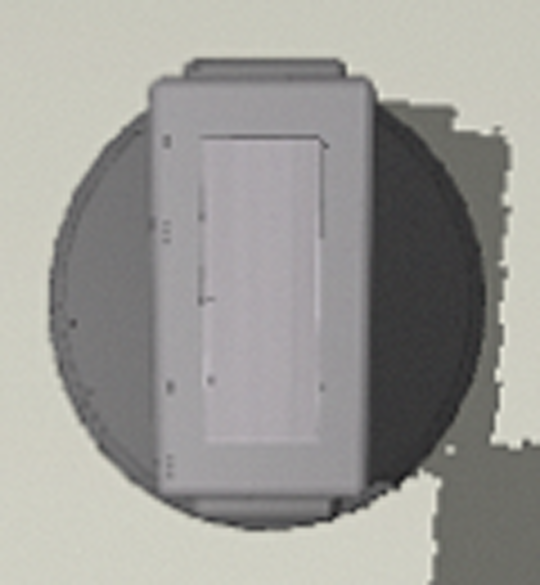

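```bash
python3 - <<'E'
from h import *
print(arm.state()["contact_force"].round(2)); print(arm.hand_in())
E
```

```text
[0.23 0.07 0.19]
the job is handed in; nothing more can be done
None
```

The pill box is on the turntable's rest, flat, lid side up and lengthwise along it. I handed the job in at about 14 s, with the arm clear and touching nothing.

- **Set-down:** I gripped it across its long sides, lowered it until it pressed on the rest at about 12 N, then let go. The wrist picture showed no shift on release.
- **Final position:** The last measurement, just before release, put the box about 1.5 mm off along the rest and 0.5 mm off across it. The pictures after retreating show the rest sticking out about equally past both ends, with the long edges parallel to it.
- **Bystanders:** The organizer's image centre moved less than 0.1 px from start to end. The round tin looks unmoved in the scene picture, but I did not measure it.

Some checks disagreed:
- **Camera views:** The scene and side views placed things a few millimetres apart, up to 7 mm for the box and 6 mm for the rest. I relied on the wrist camera for the final alignment.
- **Tool tilt:** The tool drifted 1–1.5° off vertical and I could not correct it. I pressed the box down at low grip so it could level, and it looked flat after release.
- **Contact height:** Clear contact came with the computed box bottom at about 0.077 m instead of 0.080 m, probably from the tilt and the box slipping in the pads.

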